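Stack the rinsed tins on the tray's plate and shut the sorting tray

ROBOT

A 7-joint arm with a two-finger parallel gripper is mounted at the origin on the work surface. World frame = base frame: x ahead of the robot, y to its left, z up, the work surface at z = 0. Lengths are in m, angles in rad, forces in N, time in s.
With the tool pointing down it reaches from about 0.4 to 0.85 m from the base axis. Payload 4.5 kg.
Tool frame: the origin (TCP) lies between the finger pads; the fingertips stand r.finger_overhang ahead of it and the grasp point (between the pads) lies 8 mm behind it (r.finger_overhang is the distance from the TCP to the fingertips, in m); z points along the fingers, x is the direction in which the jaws open and shut, and the axes are right-handed (so a half turn about z gives the same grasp; the last joint's range is limited). The gripper opens to 88 mm and grips with 3 to 60 N. Pads are 18 mm wide; open, the fingers measure 123 mm over their backs; the gripper's body (75 mm by 187 mm) begins 45 mm behind the grasp point.
Start: joints at [1.348, 0.689, -0.195, 1.565, 0.157, 0.902, -0.215], TCP at [0.159, -0.605, 0.25] pointing down, gripper open.
Joint ranges: [-3.01, 3.01], [-0.46, 2.08], [-1.47, 1.51], [0.13, 2.56], [-1, 4.14], [0.04, 2.09], [-2.66, 2.66]. Speed limits (rad/s): [2.57, 2.57, 3.14, 3.14, 3.14, 3.14, 3.14].

INTERFACE

Orientations are given as a unit quaternion [x, y, z, w].
In Python, from plant import r gives the robot as it stands.
- The arm moves only by the tool move_arm, never from a script. Its argument "targets" is a list that holds one entry, the list of rows, each a list of 7 numbers: the turn, a rotation vector about the world's x, y, z in rad, then the shift along the world's x, y, z in m, then the opening, from 0 (shut) to 1 (fully open). A call has 1 to 5 rows; each row shifts and turns the pose as measured when the row begins; what a row does not reach is not made up. A row lasts 1/10 s, in which the tool goes at most 50 mm and 8.59 degrees, less where a joint would pass 70% of its speed; a pose out of reach is approached as far as the arm can. A call with a gripper value outside its range is refused whole. The fingers move at their own pace and stop on an object; "force" is the grip in N (left out, the last holds). Time passes only in rows, so rows that do not move let the fingers close. It gives the time, the measured TCP pose, the force and the opening at its end, in the units of the state.
- r.get_state(): the state, without advancing time (a new reading comes with each control period).
- r.snapshot(name): name is "scene" or "top" or "wrist"; returns a dict with "frame" (400x640x3 uint8, red, green, blue), "K" (3x3 intrinsics, pixels), "T" (4x4, takes a point from camera to world coordinates). Camera axes: x right, y up, looking along -z (the intrinsics and any distortion apply to the point x, -y, -z); pixel columns grow to the right and rows downward; lengths in m; the calibration is good to about 2 mm. A picture is of the moment at which its call begins. There is no depth.
- r.finish_job(): hands the job in, once; it reports no verdict.
Trained networks look in a picture, given as the dict that the camera call returned (one of the last four; its "shot" number tells which), for a name from the list of things; names that differ only in an ending like _2 or _b are one class to them, and where a whole thing is asked for, a point or a joint stands for the part that bears it (a point fixed in the world has none). Each returns a list of dicts, best first, with "score" (0 to 1); they miss things now and then, are a little off and sometimes report something else, mostly with a low value. They report only what shows in the picture. A call takes as long as a camera call. They do not tell look-alikes from the thing itself.
- r.find_in(picture, query): "centre" ([row, column] in pixels, amid what is visible of it).
The state is a dict: "clock": time; "q": joint angles; "qd": joint speeds; "joint_torque": joint torques, N m; "tool_pos": TCP position; "eef_rot": TCP orientation; "contact_force": force on the tool from outside, world axes, zero at the start; "moment": the same for the moment, N m; "opening": opening from 0.0 (shut) to 1.0 (fully open).
Only numpy, scipy, OpenCV 4.12 (cv2) and the standard library are available. Lean on these libraries where they do the work, as an engineer would, in place of code of your own. Each camera call takes 0.05 s, during which the arm holds its last target. There are 200 camera calls.

TASK

Three rinsed steel empties are draining on the rubber mat: a deep tin, a shallow tin and a jar lid. Stack them flat and centred on the white plate in the pulled-out tray, the deep tin at the bottom, the shallow tin on it and the lid on top, then slide the tray fully home under the cutting board with the stack still standing. Leave the can, cup, clip and bottle where they are.

Things in the scene. Friction and masses are not known exactly. Their poses are not given: they have to be found in the camera images.
- deep_tin: The deepest of three round flat empties of plain steel, a closed drum 68 mm across and 45 mm high with beads round its side, standing open side down (the top is flat with a small rim). Origin: centre of its underside; z up. About 50 g.
- shallow_tin: The middle one: a plain steel disc 66 mm across and 30 mm high with a smooth side, flat above and below. Origin: centre of its underside; z up. About 40 g.
- jar_lid: The lowest one: a steel screw lid 63 mm across and 20 mm high with a ribbed side, open side down. Origin: centre of its underside; z up. About 22 g.
- plate: Loose white side plate standing on the tray's floor between the tray's front and the cabinet, on the side nearer the robot: 156 mm across, 17 mm high at the rim, its flat middle 88 mm across and 5 mm above its underside. Origin: centre of its underside (which is 30 mm above the work surface). The bin beside it is 118 mm high above the work surface, the tray's front 120 mm, its near side wall 80 mm.
- cabinet: Low white bench cabinet, 450 mm wide, 500 mm deep, 216 mm high, fixed, standing on the right with its open front towards the robot's left. Origin: middle of the front edge of its base, on the work surface; x points into the cabinet (the way the tray shuts, level), y along its front away from the robot. The cutting board is pushed home under its top, 160 to 182 mm up, and stands 34 mm out of the front.
- tray (a joint): How far the sliding tray is pulled out, in m: 0 is fully home, it starts 0.24 to 0.30 out and can go to 0.33. It slides level with about 2.5 N of friction and stays where it is left; the loose plate rides on it.
- tray_handle (a point): Middle of the tray's bar handle: a round steel bar 11 mm thick and 160 mm long along the cabinet's y, 100 mm above the work surface, 35 mm off the white tray front (20 mm thick, reaching up to 120 mm). When the tray is home it lies 55 mm in front of the cabinet's front.
- mat: Black ribbed rubber draining mat, 360 mm by 420 mm, fixed, 4 mm thick: the three empties, the can, the cup and the clip stand on it. Origin: centre of its underside; x along the 360 mm side.
- can: Open steel food can, bystander, 73 mm across, 108 mm high, on the mat. Origin: centre of its underside.
- cup: Clear PET cup, bystander, 86 mm across the mouth, 105 mm high, on the mat. Origin: centre of its underside.
- clip: White plastic spring clip, bystander, 115 mm long along its x, 19 mm wide, 16 mm high, lying on the mat. Origin: centre of its underside.
- bottle: Small brown glass bottle, bystander, 60 mm across, 165 mm high, on the bench beyond the tray's front. Origin: centre of its underside.
Not all that is in view belongs to the job. What is shaped like the shallow_tin but orange or pink is not meant.

How it is judged:
By the outcome, as a careful person would: the job done as asked, in the order asked, and still so for the second after the job is handed in, with the robot touching nothing.
It also fails if it takes over 72 s, if anything falls off the work surface, if the arm or the gripper's body presses on something with over 40 N, if the wrist force passes 120 N, or if a joint passes its speed limit or range.

## Working session

There is one attempt and no reset: what is moved stays moved. The work goes in short steps, Python scripts to look and compute and a tool call to move; the robot and the scene stay as the last step left them, time stands still between calls to the robot, and variables do not carry over. Pictures are saved under pics/ and viewed, about 8 in all and at most 12, crops included, and the job is handed in when it is done.

Besides the shell and the picture viewer there is one more tool, called by a JSON object that holds its "fn" and its "kwargs", one argument or row to a line. move_arm: Moves the arm, as the interface text tells. Its arguments: {"type":"object","properties":{"targets":{"type":"array","items":{"type":"array","items":{"type":"array","items":{"type":"number"}}}},"force":{"type":"number"}},"required":["targets"]}

```bash
ls; mkdir -p pics
cat > h.py <<'E'
import numpy as np, cv2
from plant import r
def save(s,name,crop=None,scale=1):
    f=s["frame"][:,:,::-1]
    if crop: a,b,c,d=crop; f=f[a:b,c:d]
    if scale!=1: f=cv2.resize(f,None,fx=scale,fy=scale,interpolation=cv2.INTER_CUBIC)
    cv2.imwrite("pics/"+name+".png",f)
def ray(s,row,col):
    K=np.array(s["K"]);T=np.array(s["T"])
    d=np.linalg.inv(K)@np.array([col,row,1.]); d=np.array([d[0],-d[1],-d[2]])
    return T[:3,3],T[:3,:3]@d
def at(s,row,col,z):
    o,d=ray(s,row,col); return o+d*(z-o[2])/d[2]
def px(s,p):
    T=np.array(s["T"]);c=T[:3,:3].T@(np.array(p)-T[:3,3]); u=np.array(s["K"])@np.array([c[0],-c[1],-c[2]]); return u[1]/u[2],u[0]/u[2]
E
python3 - <<'E'
from h import *
st=r.get_state(); print({k:np.round(v,3) for k,v in st.items()}, r.finger_overhang)
for n in ["top","scene"]:
    s=r.snapshot(n); save(s,n+"0"); print(n,np.round(s["T"],3).tolist(),np.round(s["K"],1).tolist(),[k for k in s])
    for q,z in dict(deep_tin=.049,shallow_tin=.034,jar_lid=.024,plate=.035,tray_handle=.1,tray=.1,mat=.004,can=.06,cup=.06,clip=.02,bottle=.08,cabinet=.216).items():
        print(q,[(np.round(d["centre"]).tolist(),round(d["score"],2),np.round(at(s,*d["centre"],z),3).tolist()) for d in r.find_in(s,q)[:4]])
E
```

```text
pics
{'clock': np.float64(0.0), 'q': array([ 1.348,  0.69 , -0.195,  1.566,  0.157,  0.902, -0.215]), 'qd': array([-0.001,  0.001,  0.001,  0.   , -0.002,  0.001,  0.001]), 'joint_torque': array([-0.0000e+00, -5.2757e+01, -1.2670e+00, -1.5343e+01, -5.3000e-02,
        7.0000e-03,  0.0000e+00]), 'tool_pos': array([ 0.159, -0.604,  0.249]), 'eef_rot': array([ 0.792, -0.611, -0.001, -0.   ]), 'contact_force': array([ 0.201, -0.122, -0.243]), 'moment': array([ 0.04 , -0.008,  0.001]), 'opening': np.float64(1.002)} 0.011
top [[0.025, 0.983, -0.183, 0.322], [-1.0, 0.026, 0.004, -0.002], [0.009, 0.183, 0.983, 1.303], [0.0, 0.0, 0.0, 1.0]] [[499.9, 0.0, 323.3], [0.0, 499.9, 206.0], [0.0, 0.0, 1.0]] ['frame', 'K', 'T', 'shot']
deep_tin [([225.0, 165.0], 0.94, [0.496, 0.392, 0.049])]
shallow_tin [([278.0, 323.0], 0.95, [0.375, -0.011, 0.034]), ([237.0, 321.0], 0.83, [0.477, -0.005, 0.034]), ([305.0, 228.0], 0.83, [0.302, 0.223, 0.034]), ([228.0, 263.0], 0.63, [0.496, 0.145, 0.034])]
jar_lid [([177.0, 227.0], 0.86, [0.631, 0.248, 0.024])]
plate [([245.0, 443.0], 0.89, [0.465, -0.314, 0.035]), (
[... 813 characters left out ...]
, 0.82, [0.38, 0.016, 0.034]), ([249.0, 432.0], 0.71, [0.319, 0.24, 0.034])]
jar_lid [([308.0, 342.0], 0.94, [0.631, 0.266, 0.024])]
plate [([148.0, 300.0], 0.88, [0.447, -0.323, 0.035])]
tray_handle [([166.0, 270.0], 0.73, [0.599, -0.23, 0.1])]
tray [([165.0, 269.0], 0.9, [0.6, -0.234, 0.1]), ([306.0, 343.0], 0.4, [0.65, 0.297, 0.1])]
mat [([311.0, 378.0], 0.9, [0.548, 0.311, 0.004])]
can [([352.0, 367.0], 0.74, [0.65, 0.408, 0.06]), ([105.0, 238.0], 0.25, [0.551, -0.632, 0.06])]
cup [([259.0, 310.0], 0.74, [0.643, 0.114, 0.06])]
clip [([279.0, 396.0], 0.85, [0.459, 0.264, 0.02]), ([326.0, 419.0], 0.41, [0.49, 0.403, 0.02])]
bottle []
cabinet [([106.0, 238.0], 0.96, [0.612, -0.413, 0.216])]
```

View pics/top0.png

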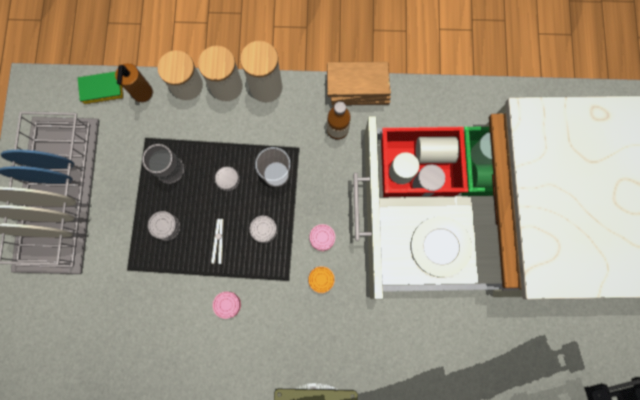

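View pics/scene0.png

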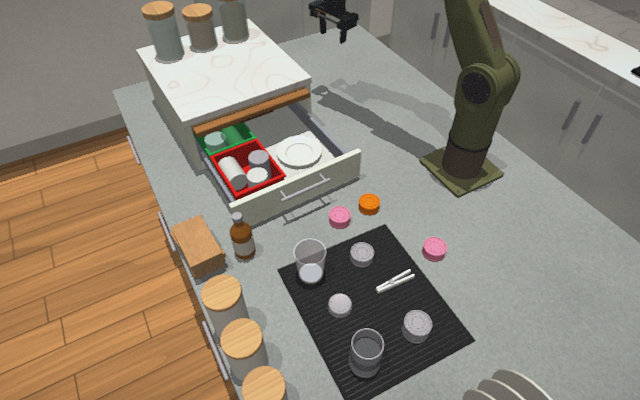

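Top view: there are three steel items on the mat, at (225,163), (228,263) and (177,227). The look-alikes are pink at (237,321) and (305,226) and orange at (279,321). The plate is at (245,440) and the handle is a vertical bar near column 357. I'll confirm these in an enlarged crop and measure the geometry.

Run:
```python
from h import *
s=r.snapshot("top")
f=s["frame"][:,:,::-1]
a=cv2.resize(f[145:300,125:345],None,fx=3.6,fy=3.6,interpolation=cv2.INTER_CUBIC)[:,:792]
cv2.imwrite("pics/tins.png",a)
b=cv2.resize(f[105:305,345:525],None,fx=3,fy=3,interpolation=cv2.INTER_CUBIC); cv2.imwrite("pics/tray.png",b)
```

```text
(no output)
```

View pics/tins.png

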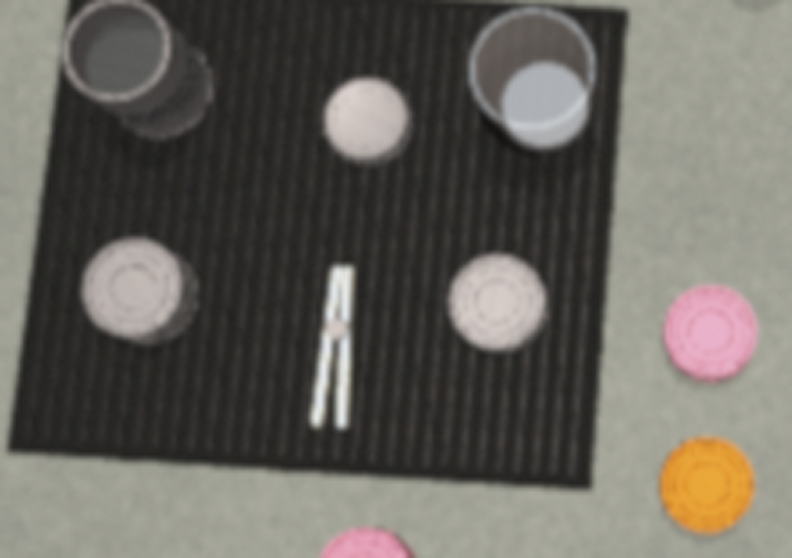

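View pics/tray.png

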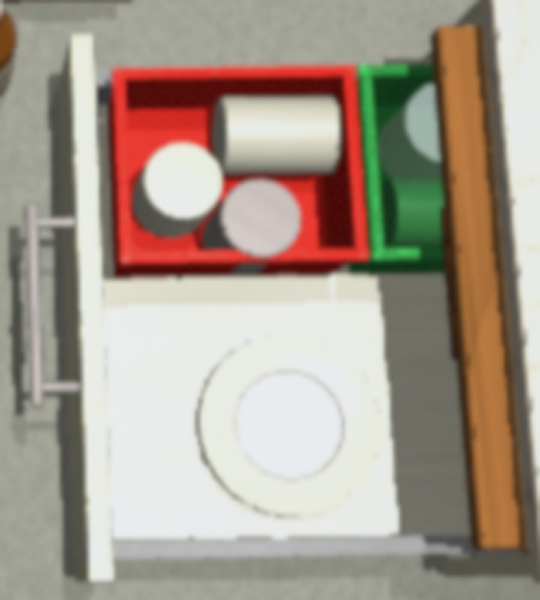

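Crops: the deep tin is at (224.7,161.9), with its tall side showing. The shallow tin, a smooth disc with ring marks, is at (228.9,263.1), and the smaller lid is at (178.1,226.7). The plate's flat middle is at (246.7,441.7), and the handle runs from (174,355.7) to (239,357.3).

Run:
```python
from h import *
s=r.snapshot("top")
T=lambda x,y,z:np.round(at(s,105+y/3,345+x/3,z),3)[:2]
print("deep",at(s,224.7,161.9,.049),"shal",at(s,228.9,263.1,.034),"lid",at(s,178.1,226.7,.024))
print("plate",T(290,425,.035),T(289.5,425.5,.047))
print("handle",T(32,207,.105),T(37,403,.105))
print("front outer",T(72,40,.12),T(90,578,.12),"inner",T(93,35,.12),T(112,578,.12))
print("bin",T(120,265,.118),T(350,262,.118),"board",T(437,30,.182),T(478,548,.182))
print("clip",at(s,237,218,.02),"can",at(s,160,157,.112),"cup",at(s,164,273,.109))
```

```text
deep [0.49664589 0.39901185 0.049     ] shal [0.49469033 0.14488861 0.034     ] lid [0.62793661 0.24780401 0.024     ]
plate [ 0.461 -0.312] [ 0.459 -0.308]
handle [ 0.628 -0.085] [ 0.466 -0.091]
front outer [ 0.767 -0.115] [ 0.328 -0.133] inner [ 0.772 -0.133] [ 0.329 -0.15 ]
bin [ 0.578 -0.156] [ 0.585 -0.342] board [ 0.76  -0.398] [ 0.357 -0.413]
clip [0.47252998 0.26154521 0.02      ] can [0.64791278 0.40433611 0.112     ] cup [0.64637317 0.11939066 0.109     ]
```

{"fn": "move_arm", "kwargs": {
  "targets": [
    [[0, 0, 0, 0.03, 0.04, 0.03, 1], [0, 0, 0, 0.03, 0.04, 0, 1], [0, 0, 0, 0.03, 0.04, 0, 1]]
  ]
}}

```text
clock: 1.7
tool_pos: [0.2394, -0.4935, 0.2748]
eef_rot: [0.787, -0.617, 0.0, 0.003]
contact_force: [1.2, 0.5, -0.2]
opening: 0.999
```

{"fn": "move_arm", "kwargs": {
  "targets": [
    [[0, 0, -0.1, 0.03, 0.04, 0, 1], [0, 0, -0.1, 0.03, 0.04, 0, 1], [0, 0, 0, 0.03, 0.04, 0, 1], [0, 0, 0, 0.03, 0.04, 0, 1], [0, 0, 0, 0.03, 0.04, 0, 1]]
  ]
}}

```text
clock: 2.2
tool_pos: [0.3899, -0.2921, 0.2763]
eef_rot: [0.718, -0.696, 0.002, 0.002]
contact_force: [-0.0, -0.5, -0.9]
opening: 1.002
```

{"fn": "move_arm", "kwargs": {
  "targets": [
    [[0, 0, 0, 0.02, 0.045, 0, 1], [0, 0, 0, 0.02, 0.045, 0, 1], [0, 0, 0, 0.02, 0.045, 0, 1], [0, 0, 0, 0.01, 0.049, 0, 1], [0, 0, 0, 0.01, 0.049, 0, 1]]
  ]
}}

```text
clock: 2.7
tool_pos: [0.4738, -0.0579, 0.2776]
eef_rot: [0.718, -0.696, 0.006, 0.0]
contact_force: [-0.4, -0.4, -0.2]
opening: 1.0
```

{"fn": "move_arm", "kwargs": {
  "targets": [
    [[0, 0, 0, 0, 0.05, 0, 1], [0, 0, 0, 0, 0.05, 0, 1], [0, 0, 0, 0, 0.05, 0, 1], [0, 0, 0, 0, 0.05, 0, 1], [0, 0, 0, 0, 0.05, 0, 1]]
  ]
}}

```text
clock: 3.2
tool_pos: [0.4751, 0.1921, 0.2788]
eef_rot: [0.718, -0.696, 0.007, -0.002]
contact_force: [1.1, 0.1, 0.1]
opening: 0.999
```

{"fn": "move_arm", "kwargs": {
  "targets": [
    [[0, 0, 0, 0.005, 0.045, -0.015, 1], [0, 0, 0, 0.005, 0.045, -0.015, 1], [0, 0, 0, 0.005, 0.045, -0.015, 1], [0, 0, 0, 0.005, 0.045, -0.015, 1], [0, 0, 0, 0, 0.025, -0.02, 1]]
  ]
}}

```text
clock: 3.7
tool_pos: [0.4953, 0.4122, 0.1999]
eef_rot: [0.72, -0.694, 0.007, -0.008]
contact_force: [-0.4, -0.3, -0.2]
opening: 1.004
```

Run:
```python
from h import *
st=r.get_state(); s=r.snapshot("wrist"); save(s,"w1")
print(np.round(st["tool_pos"],4),np.round(s["T"],3).tolist(),s["K"][0][0], s["K"])
for q,z in (("deep_tin",.049),):
  print([(d["centre"],d["score"],at(s,*d["centre"],z)) for d in r.find_in(s,q)])
```

```text
[0.4953 0.4122 0.1999] [[0.037, 0.955, 0.294, 0.574], [-0.999, 0.035, 0.011, 0.415], [0.0, -0.294, 0.956, 0.338], [0.0, 0.0, 0.0, 1.0]] 292.3909752499913 [[292.39097525   0.         322.12531089]
 [  0.         292.39097525 200.61402622]
 [  0.           0.           1.        ]]
[([186.1, 334.7], 0.93, array([0.50133826, 0.39920073, 0.049     ]))]
```

View pics/w1.png

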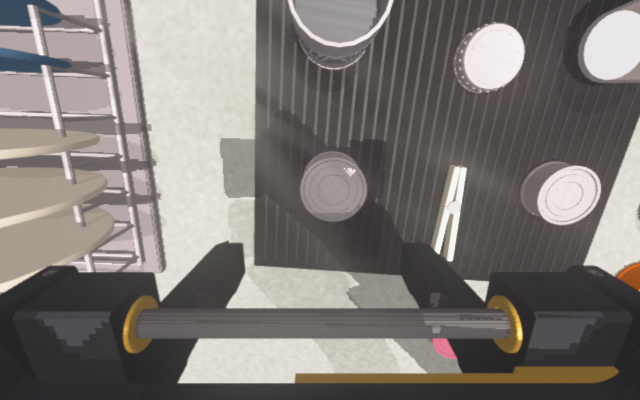

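The wrist view has the deep tin centred at (186,334), which gives (0.50, 0.399) and agrees with the top camera. I'll grasp it.

{"fn": "move_arm", "kwargs": {
  "targets": [
    [[0, 0.02, 0, 0.004, -0.013, -0.04, 1], [0, 0, 0, 0, 0, -0.045, 1], [0, 0, 0, 0, 0, -0.04, 1], [0, 0, 0, 0, 0, -0.03, 1], [0, 0, 0, 0, 0, -0.012, 1]]
  ],
  "force": 15
}}

```text
clock: 4.3
tool_pos: [0.5005, 0.396, 0.0297]
eef_rot: [0.72, -0.694, 0.001, -0.002]
contact_force: [0.4, 0.2, 0.6]
opening: 0.998
```

{"fn": "move_arm", "kwargs": {
  "targets": [
    [[0, 0, 0, 0, 0, 0, 0.6], [0, 0, 0, 0, 0, 0, 0.6], [0, 0, 0, 0, 0, 0, 0.6], [0, 0, 0, 0, 0, 0, 0.6], [0, 0, 0, 0, 0, 0, 0.6]]
  ],
  "force": 15
}}

```text
clock: 4.8
tool_pos: [0.5035, 0.3958, 0.0345]
eef_rot: [0.719, -0.695, 0.002, -0.005]
contact_force: [0.3, -0.0, -0.7]
opening: 0.763
```

{"fn": "move_arm", "kwargs": {
  "targets": [
    [[0, 0, 0, 0, 0, 0.02, 0.6], [0, 0, 0, 0, 0, 0.04, 0.6], [0, 0, 0, 0, 0, 0.05, 0.6], [0, 0, 0, 0, 0, 0.05, 0.6], [0, 0, 0, 0, 0, 0.03, 0.6]]
  ]
}}

```text
clock: 5.3
tool_pos: [0.5004, 0.3936, 0.229]
eef_rot: [0.72, -0.694, 0.002, -0.001]
contact_force: [0.4, -0.1, -0.7]
opening: 0.768
```

{"fn": "move_arm", "kwargs": {
  "targets": [
    [[0, 0, 0.14, 0, -0.03, 0.01, 0.6], [0, 0, 0.14, 0, -0.045, 0, 0.6], [0, 0, 0.14, 0, -0.045, 0, 0.6], [0, 0, 0.14, 0, -0.045, 0, 0.6], [0, 0, 0.14, 0, -0.045, 0, 0.6]]
  ]
}}

```text
clock: 5.8
tool_pos: [0.501, 0.19, 0.2508]
eef_rot: [0.922, -0.386, 0.001, -0.014]
contact_force: [1.1, -0.1, -1.4]
opening: 0.766
```

{"fn": "move_arm", "kwargs": {
  "targets": [
    [[0, 0, 0.14, 0, -0.045, 0, 0.6], [0, 0, 0.14, 0, -0.045, 0, 0.6], [0, 0, 0.14, 0, -0.045, 0, 0.6], [0, 0, 0.14, 0, -0.045, 0, 0.6], [0, 0, 0.14, 0, -0.045, 0, 0.6]]
  ]
}}

```text
clock: 6.3
tool_pos: [0.5005, -0.0449, 0.2548]
eef_rot: [0.999, -0.031, 0.0, -0.013]
contact_force: [0.9, -0.1, -0.1]
opening: 0.764
```

{"fn": "move_arm", "kwargs": {
  "targets": [
    [[-0.025, 0, 0.1, -0.008, -0.045, 0, 0.6], [0, 0, 0, -0.008, -0.045, 0, 0.6], [0, 0, 0, -0.008, -0.045, 0, 0.6], [0, 0, 0, -0.008, -0.045, 0, 0.6], [0, 0, 0, -0.008, -0.025, 0, 0.6]]
  ]
}}

```text
clock: 6.8
tool_pos: [0.4584, -0.2638, 0.2579]
eef_rot: [1.0, 0.019, 0.003, 0.003]
contact_force: [-1.0, -0.3, 0.0]
opening: 0.764
```

Run:
```python
from h import *
s=r.snapshot("wrist"); save(s,"w2"); st=r.get_state()
print(np.round(st["tool_pos"],4),np.round(st["eef_rot"],3),np.round(st["q"],2))
for q,z in (("plate",.04),("deep_tin",st["tool_pos"][2]+.013)):
  print(q,[(d["centre"],d["score"],at(s,*d["centre"],z)) for d in r.find_in(s,q)])
```

```text
[ 0.4563 -0.2682  0.2575] [1.    0.016 0.001 0.004] [ 0.82  0.61 -0.63  1.84  0.47  0.85 -0.  ]
plate [([181.7, 323.1], 0.73, array([ 0.46120637, -0.27608238,  0.04      ]))]
deep_tin [([267.0, 324.4], 0.71, array([ 0.45933113, -0.2569599 ,  0.27045379]))]
```

View pics/w2.png

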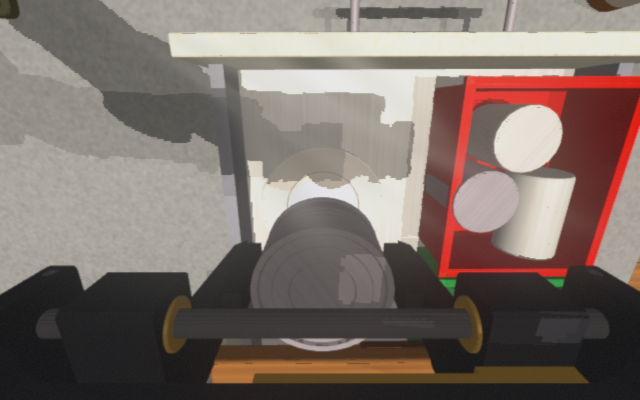

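Run:
```python
from h import *
s=r.snapshot("wrist")
print(at(s,148,323,.047)-[0,.078,0],at(s,172,322.5,.035)-[0,.044,0])
f=s["frame"]; c=f[140:215,322].astype(int).sum(1); print(c.tolist())
print(f[200,255:395].astype(int).sum(1).tolist())
```

```text
[ 0.45962629 -0.30838426  0.047     ] [ 0.46034807 -0.30608985  0.035     ]
[394, 396, 396, 400, 398, 400, 402, 403, 403, 406, 418, 421, 416, 415, 416, 418, 413, 417, 417, 417, 413, 413, 411, 408, 407, 405, 403, 402, 401, 403, 404, 398, 398, 385, 370, 398, 407, 406, 405, 410, 424, 480, 498, 499, 496, 498, 509, 538, 670, 687, 689, 688, 689, 689, 685, 685, 673, 426, 316, 318, 320, 307, 305, 299, 300, 299, 303, 314, 317, 315, 309, 316, 322, 317, 310]
[675, 674, 676, 678, 678, 678, 673, 673, 678, 677, 676, 676, 674, 676, 674, 676, 674, 674, 671, 670, 670, 670, 669, 666, 665, 663, 663, 662, 660, 660, 657, 643, 589, 573, 649, 658, 658, 656, 656, 657, 655, 656, 656, 652, 645, 617, 559, 504, 460, 425, 387, 377, 354, 350, 351, 345, 348, 345, 342, 339, 335, 336, 335, 328, 328, 328, 323, 320, 316, 316, 317, 317, 320, 318, 315, 313, 311, 310, 307, 315, 311, 315, 309, 322, 347, 399, 448, 529, 609, 643, 675, 684, 688, 689, 689, 688, 689, 689, 687, 689, 682, 641, 583, 655, 677, 679, 680, 678, 680, 678, 678, 678, 679, 678, 680, 676, 676, 676, 676, 676, 676, 675, 675, 676, 675, 672, 675, 675, 679, 673, 671, 671, 671, 670, 672, 672, 668, 666, 669, 670]
```

{"fn": "move_arm", "kwargs": {
  "targets": [
    [[0.008, 0, 0, 0.004, -0.038, 0, 0.6], [0, 0, 0, 0, 0, -0.04, 0.6], [0, 0, 0, 0, 0, -0.045, 0.6], [0, 0, 0, 0, 0, -0.045, 0.6], [0, 0, 0, 0, 0, -0.03, 0.6]]
  ]
}}

```text
clock: 7.5
tool_pos: [0.4739, -0.2907, 0.1015]
eef_rot: [1.0, 0.028, 0.013, -0.001]
contact_force: [-0.2, -0.3, -1.1]
opening: 0.766
```

{"fn": "move_arm", "kwargs": {
  "targets": [
    [[0, 0, 0, 0, 0, 0, 0.6], [0, 0, 0, 0, 0, 0, 0.6]]
  ]
}}

```text
clock: 7.7
tool_pos: [0.4739, -0.2859, 0.0994]
eef_rot: [0.999, 0.031, 0.011, -0.003]
contact_force: [-0.1, 0.4, 0.5]
opening: 0.769
```

{"fn": "move_arm", "kwargs": {
  "targets": [
    [[-0.007, 0.02, 0, -0.007, -0.01, -0.005, 0.6], [0, 0, 0, -0.007, -0.01, -0.01, 0.6], [0, 0, 0, 0, 0, 0, 0.6]]
  ]
}}

```text
clock: 8.0
tool_pos: [0.4619, -0.3075, 0.0879]
eef_rot: [0.999, 0.032, 0.003, 0.002]
contact_force: [-0.0, -0.4, 0.1]
opening: 0.771
```

{"fn": "move_arm", "kwargs": {
  "targets": [
    [[0, 0, 0, -0.002, 0.001, -0.006, 0.6], [0, 0, 0, 0, 0, -0.006, 0.6], [0, 0, 0, 0, 0, -0.003, 0.6], [0, 0, 0, 0, 0, 0, 0.6]]
  ]
}}

```text
clock: 8.4
tool_pos: [0.46, -0.3077, 0.0729]
eef_rot: [0.999, 0.031, 0.004, 0.003]
contact_force: [0.1, 0.9, -0.7]
opening: 0.767
```

{"fn": "move_arm", "kwargs": {
  "targets": [
    [[0, 0, 0, 0, 0.001, -0.003, 0.6], [0, 0, 0, 0, 0, -0.003, 0.6], [0, 0, 0, 0, 0, 0, 0.6]]
  ]
}}

```text
clock: 8.7
tool_pos: [0.4605, -0.3061, 0.0665]
eef_rot: [0.999, 0.032, 0.005, 0.003]
contact_force: [-0.1, -0.0, -0.6]
opening: 0.768
```

{"fn": "move_arm", "kwargs": {
  "targets": [
    [[0, 0, 0, 0, 0, -0.002, 0.6], [0, 0, 0, 0, 0, 0, 0.6]]
  ]
}}

```text
clock: 8.9
tool_pos: [0.4606, -0.3059, 0.0643]
eef_rot: [0.999, 0.032, 0.005, 0.003]
contact_force: [0.3, 2.0, -0.1]
opening: 0.771
```

{"fn": "move_arm", "kwargs": {
  "targets": [
    [[0, 0, 0, 0, 0, -0.002, 0.6], [0, 0, 0, 0, 0, 0, 0.6]]
  ]
}}

```text
clock: 9.1
tool_pos: [0.4609, -0.306, 0.0625]
eef_rot: [0.999, 0.032, 0.005, 0.003]
contact_force: [-0.2, 0.2, 0.2]
opening: 0.769
```

{"fn": "move_arm", "kwargs": {
  "targets": [
    [[0, 0, 0, 0, 0, -0.002, 0.6], [0, 0, 0, 0, 0, 0, 0.6]]
  ]
}}

```text
clock: 9.3
tool_pos: [0.4613, -0.3062, 0.0619]
eef_rot: [0.999, 0.032, 0.005, 0.004]
contact_force: [-0.2, -0.0, -0.5]
opening: 0.769
```

Run:
```python
from h import *
st=r.get_state(); print(st["tool_pos"],st["contact_force"])
s=r.snapshot("scene"); save(s,"s1",(95,215,220,380),4.5)
```

```text
[ 0.46125626 -0.30624578  0.06193487] [-0.21608584 -0.04802497 -0.53204973]
```

View pics/s1.png

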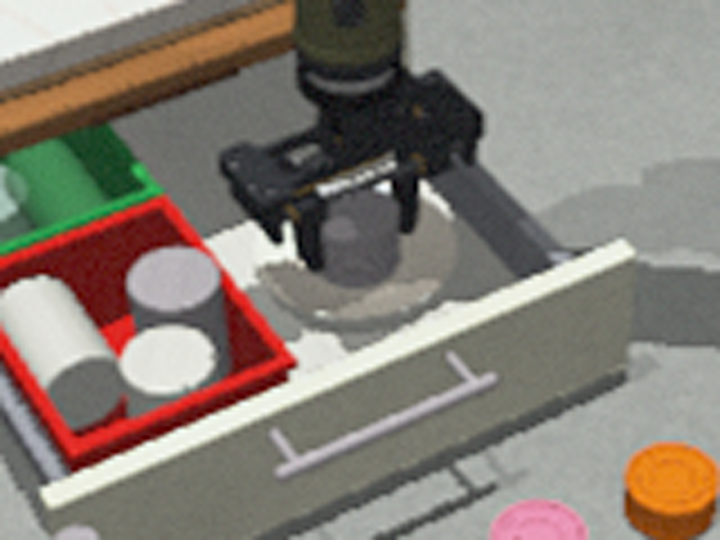

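The scene crop shows the tin upright over the plate, in or close to contact.

{"fn": "move_arm", "kwargs": {
  "targets": [
    [[0, 0, 0, 0, 0, -0.003, 0.6], [0, 0, 0, 0, 0, -0.002, 0.6]]
  ]
}}

```text
clock: 9.55
tool_pos: [0.4614, -0.3066, 0.06]
eef_rot: [0.999, 0.032, 0.006, 0.005]
contact_force: [-4.7, 3.0, 23.8]
opening: 0.768
```

{"fn": "move_arm", "kwargs": {
  "targets": [
    [[0, 0, 0, 0, 0, 0.0015, 0.6], [0, 0, 0, 0, 0, 0, 1], [0, 0, 0, 0, 0, 0, 1], [0, 0, 0, 0, 0, 0, 1], [0, 0, 0, 0, 0, 0.01, 1]]
  ]
}}

```text
clock: 10.05
tool_pos: [0.4607, -0.3062, 0.0707]
eef_rot: [0.999, 0.032, 0.005, 0.005]
contact_force: [0.3, 0.4, -0.1]
opening: 1.001
```

{"fn": "move_arm", "kwargs": {
  "targets": [
    [[0, 0, 0, 0, 0, 0.03, 1], [0, 0, 0, 0, 0, 0.045, 1], [0, 0, 0, 0, 0, 0.045, 1], [0, 0, 0, 0, 0, 0.045, 1], [0, 0, 0, 0, 0.03, 0.02, 1]]
  ]
}}

```text
clock: 10.55
tool_pos: [0.4574, -0.2779, 0.2613]
eef_rot: [1.0, 0.029, 0.002, 0.003]
contact_force: [0.8, 0.6, -0.0]
opening: 1.0
```

Run:
```python
from h import *
st=r.get_state(); print(st["tool_pos"],st["eef_rot"])
s=r.snapshot("wrist"); save(s,"w3")
for q,z in (("plate",.04),("deep_tin",.08)):
  print(q,[(d["centre"],d["score"],at(s,*d["centre"],z)) for d in r.find_in(s,q)])
```

```text
[ 0.45742619 -0.27790789  0.26129497] [0.99956549 0.02924744 0.00186397 0.00315304]
plate [([166.8, 318.2], 0.69, array([ 0.45305452, -0.27253309,  0.04      ]))]
deep_tin [([204.4, 325.1], 0.68, array([ 0.46330046, -0.30734641,  0.08      ]))]
```

View pics/w3.png

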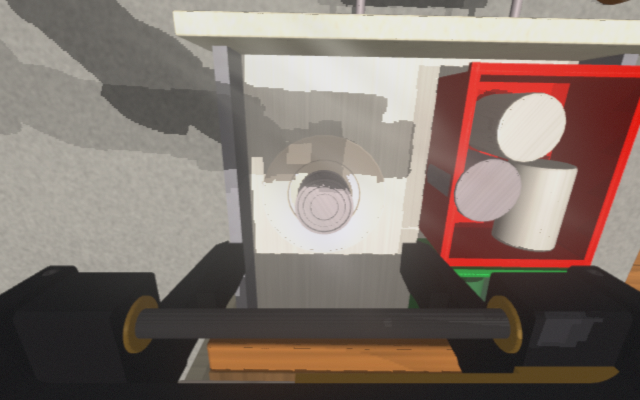

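Wrist view: the deep tin stands upright on the plate with its top at (204,324), about concentric with the flat ring. Next is the shallow tin.

{"fn": "move_arm", "kwargs": {
  "targets": [
    [[0, 0, 0.07, 0.004, 0.042, 0, 1], [0, 0, 0.08, 0.004, 0.042, 0, 1], [0, 0, 0.08, 0.004, 0.042, 0, 1], [0, 0, 0.08, 0.004, 0.042, 0, 1], [0, 0, 0.08, 0.004, 0.042, 0, 1]]
  ]
}}

```text
clock: 11.2
tool_pos: [0.473, -0.0683, 0.2551]
eef_rot: [0.974, 0.225, -0.004, 0.004]
contact_force: [0.9, 0.4, 0.3]
opening: 1.0
```

{"fn": "move_arm", "kwargs": {
  "targets": [
    [[0, 0, 0.08, 0.004, 0.042, 0, 1], [0, 0, 0.08, 0.004, 0.042, 0, 1], [0, 0, 0.08, 0.004, 0.042, -0.02, 1], [0, 0, 0.08, 0.004, 0.042, -0.02, 1], [0, 0, 0.08, 0.004, 0.035, -0.02, 1]]
  ]
}}

```text
clock: 11.7
tool_pos: [0.4934, 0.1384, 0.1906]
eef_rot: [0.908, 0.419, -0.005, 0.006]
contact_force: [0.9, 0.0, -0.6]
opening: 1.002
```

Run:
```python
from h import *
st=r.get_state(); print(st["tool_pos"],st["eef_rot"])
s=r.snapshot("wrist"); save(s,"w4")
for q,z in (("shallow_tin",.034),("jar_lid",.024)):
  print(q,[(np.round(d["centre"]),d["score"],at(s,*d["centre"],z)) for d in r.find_in(s,q)])
```

```text
[0.49337071 0.13843872 0.19063668] [ 0.90786823  0.4191911  -0.00467325  0.00568041]
shallow_tin [(array([182., 332.]), 0.92, array([0.49534414, 0.14670354, 0.034     ])), (array([183., 151.]), 0.84, array([0.37461112, 0.00157488, 0.034     ])), (array([241., 221.]), 0.72, array([0.4676841, 0.0088603, 0.034    ]))]
jar_lid [(array([208., 481.]), 0.88, array([0.62491753, 0.25100103, 0.024     ])), (array([136., 613.]), 0.41, array([0.64255276, 0.39067283, 0.024     ]))]
```

{"fn": "move_arm", "kwargs": {
  "targets": [
    [[0.014, 0, 0, 0.002, 0.007, -0.035, 1], [0, 0, 0, 0, 0, -0.04, 1], [0, 0, 0, 0, 0, -0.04, 1], [0, 0, 0, 0, 0, -0.03, 1], [0, 0, 0, 0, 0, 0, 1]]
  ]
}}

```text
clock: 12.35
tool_pos: [0.4968, 0.135, 0.0401]
eef_rot: [0.911, 0.413, -0.004, 0.002]
contact_force: [0.8, -0.0, 0.5]
opening: 1.001
```

{"fn": "move_arm", "kwargs": {
  "targets": [
    [[0.009, 0, 0, -0.001, 0.011, -0.003, 1], [0, 0, 0, 0, 0, -0.009, 1], [0, 0, 0, 0, 0, -0.006, 1], [0, 0, 0, 0, 0, 0, 1]]
  ]
}}

```text
clock: 12.75
tool_pos: [0.4984, 0.1446, 0.0243]
eef_rot: [0.912, 0.41, 0.0, -0.001]
contact_force: [-0.9, -0.8, -0.1]
opening: 0.997
```

{"fn": "move_arm", "kwargs": {
  "targets": [
    [[0, 0, 0, -0.003, 0.002, -0.005, 1], [0, 0, 0, 0, 0, 0, 1]]
  ]
}}

```text
clock: 12.95
tool_pos: [0.4959, 0.1469, 0.02]
eef_rot: [0.912, 0.41, 0.001, -0.001]
contact_force: [0.8, 0.8, 0.8]
opening: 0.997
```

{"fn": "move_arm", "kwargs": {
  "targets": [
    [[0, 0, 0, 0, 0, 0, 0.6], [0, 0, 0, 0, 0, 0, 0.6], [0, 0, 0, 0, 0, 0, 0.6], [0, 0, 0, 0, 0, 0, 0.6]]
  ]
}}

```text
clock: 13.35
tool_pos: [0.4962, 0.1472, 0.0206]
eef_rot: [0.912, 0.41, 0.002, -0.001]
contact_force: [0.1, -0.6, -0.8]
opening: 0.749
```

{"fn": "move_arm", "kwargs": {
  "targets": [
    [[0, 0, 0, 0, 0, 0.02, 0.6], [0, 0, 0, 0, 0, 0.045, 0.6], [0, 0, 0, 0, 0, 0.05, 0.6], [0, 0, 0, 0, 0, 0.05, 0.6], [0, 0, 0, 0, -0.02, 0.045, 0.6]]
  ]
}}

```text
clock: 13.85
tool_pos: [0.4911, 0.1279, 0.2314]
eef_rot: [0.91, 0.413, -0.005, -0.003]
contact_force: [0.4, -0.4, -0.5]
opening: 0.748
```

{"fn": "move_arm", "kwargs": {
  "targets": [
    [[0, 0, -0.08, -0.003, -0.042, 0, 0.6], [0, 0, -0.08, -0.003, -0.042, 0, 0.6], [0, 0, -0.08, -0.003, -0.042, 0, 0.6], [0, 0, -0.08, -0.003, -0.042, 0, 0.6], [0, 0, -0.08, -0.003, -0.042, 0, 0.6]]
  ]
}}

```text
clock: 14.35
tool_pos: [0.4787, -0.0827, 0.2399]
eef_rot: [0.975, 0.221, 0.005, -0.002]
contact_force: [0.4, -0.3, -0.6]
opening: 0.744
```

{"fn": "move_arm", "kwargs": {
  "targets": [
    [[0, 0, -0.08, -0.003, -0.042, 0, 0.6], [0, 0, -0.08, -0.003, -0.042, 0, 0.6], [0, 0, -0.08, -0.003, -0.042, 0, 0.6], [0, 0, -0.08, -0.003, -0.042, 0, 0.6], [0, 0, 0, -0.003, -0.03, 0, 0.6]]
  ]
}}

```text
clock: 14.85
tool_pos: [0.4596, -0.2914, 0.2401]
eef_rot: [0.999, 0.054, 0.005, -0.001]
contact_force: [0.6, -0.0, -0.9]
opening: 0.742
```

{"fn": "move_arm", "kwargs": {
  "targets": [
    [[0, 0.01, -0.03, 0.001, -0.015, -0.02, 0.6], [0, 0, 0, 0, 0, -0.03, 0.6], [0, 0, 0, 0, 0, -0.03, 0.6], [0, 0, 0, 0, 0, -0.02, 0.6], [0, 0, 0, 0, 0, 0, 0.6]]
  ]
}}

```text
clock: 15.35
tool_pos: [0.457, -0.3159, 0.1366]
eef_rot: [1.0, 0.031, -0.001, 0.002]
contact_force: [-0.3, 0.3, -0.6]
opening: 0.747
```

{"fn": "move_arm", "kwargs": {
  "targets": [
    [[0, 0, 0, 0.005, 0.007, -0.01, 0.6], [0, 0, 0, 0, 0, -0.012, 0.6], [0, 0, 0, 0, 0, 0, 0.6]]
  ]
}}

```text
clock: 15.65
tool_pos: [0.4635, -0.3082, 0.1148]
eef_rot: [1.0, 0.031, 0.0, 0.002]
contact_force: [0.7, 0.9, -0.1]
opening: 0.746
```

Run:
```python
from h import *
st=r.get_state(); print(st["tool_pos"],st["eef_rot"])
s=r.snapshot("wrist"); save(s,"w5")
```

```text
[ 0.46351785 -0.30816451  0.11478132] [9.99515935e-01 3.10454964e-02 3.63847104e-04 1.98526430e-03]
```

View pics/w5.png

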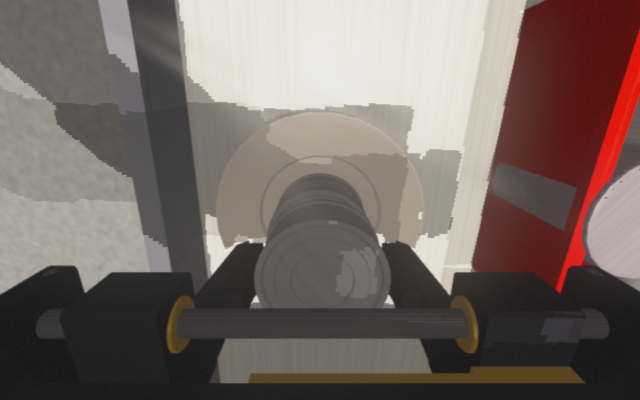

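The deep tin's bead stack shows directly beneath the held shallow tin, with both centred near column 322. I'll lower it.

{"fn": "move_arm", "kwargs": {
  "targets": [
    [[0, 0, 0, -0.001, -0.001, -0.007, 0.6], [0, 0, 0, 0, 0, -0.006, 0.6], [0, 0, 0, 0, 0, 0, 0.6]]
  ]
}}

```text
clock: 16.0
tool_pos: [0.4641, -0.3095, 0.1029]
eef_rot: [1.0, 0.031, 0.002, 0.003]
contact_force: [0.1, 0.1, -0.4]
opening: 0.745
```

{"fn": "move_arm", "kwargs": {
  "targets": [
    [[0, 0, 0, 0, 0, -0.002, 0.6], [0, 0, 0, 0, 0, 0, 0.6]]
  ]
}}

```text
clock: 16.2
tool_pos: [0.4641, -0.3097, 0.1009]
eef_rot: [1.0, 0.031, 0.002, 0.003]
contact_force: [-0.3, -0.8, -0.4]
opening: 0.742
```

{"fn": "move_arm", "kwargs": {
  "targets": [
    [[0, 0, 0, 0, 0, -0.0015, 0.6], [0, 0, 0, 0, 0, 0, 0.6]]
  ]
}}

```text
clock: 16.4
tool_pos: [0.4643, -0.3099, 0.0995]
eef_rot: [1.0, 0.031, 0.003, 0.003]
contact_force: [-0.1, -0.1, -1.3]
opening: 0.745
```

{"fn": "move_arm", "kwargs": {
  "targets": [
    [[0, 0, 0, -0.001, 0.0005, -0.0015, 0.6], [0, 0, 0, 0, 0, 0, 0.6]]
  ]
}}

```text
clock: 16.6
tool_pos: [0.4632, -0.3095, 0.098]
eef_rot: [1.0, 0.031, 0.003, 0.003]
contact_force: [0.7, 0.2, -0.7]
opening: 0.743
```

{"fn": "move_arm", "kwargs": {
  "targets": [
    [[0, 0, 0, 0, 0, -0.0015, 0.6], [0, 0, 0, 0, 0, 0, 0.6]]
  ]
}}

```text
clock: 16.8
tool_pos: [0.4634, -0.3095, 0.0967]
eef_rot: [1.0, 0.031, 0.003, 0.003]
contact_force: [0.6, -0.3, -0.1]
opening: 0.746
```

{"fn": "move_arm", "kwargs": {
  "targets": [
    [[0, 0, 0, 0, 0, -0.001, 0.6], [0, 0, 0, 0, 0, 0, 0.6]]
  ]
}}

```text
clock: 17.0
tool_pos: [0.4635, -0.3095, 0.0968]
eef_rot: [1.0, 0.031, 0.003, 0.004]
contact_force: [-0.3, 0.9, -0.3]
opening: 0.748
```

{"fn": "move_arm", "kwargs": {
  "targets": [
    [[0, 0, 0, 0, 0, 0, 0.85], [0, 0, 0, 0, 0, 0, 1], [0, 0, 0, 0, 0, 0, 1], [0, 0, 0, 0, 0, 0, 1], [0, 0, 0, 0, 0, 0.01, 1]]
  ]
}}

```text
clock: 17.5
tool_pos: [0.4627, -0.3091, 0.1057]
eef_rot: [1.0, 0.031, 0.002, 0.003]
contact_force: [-0.3, 0.0, -0.5]
opening: 1.001
```

{"fn": "move_arm", "kwargs": {
  "targets": [
    [[0, 0, 0, 0, 0, 0.02, 1], [0, 0, 0, 0, 0, 0.045, 1], [0, 0, 0, 0, 0, 0.045, 1], [0, 0, 0, 0, 0, 0.04, 1], [0, 0, 0, 0, 0.03, 0.01, 1]]
  ]
}}

```text
clock: 18.0
tool_pos: [0.4608, -0.2812, 0.2727]
eef_rot: [1.0, 0.028, 0.001, 0.003]
contact_force: [0.3, 0.6, -0.4]
opening: 0.996
```

Run:
```python
from h import *
st=r.get_state(); print(st["tool_pos"],st["eef_rot"])
s=r.snapshot("wrist"); save(s,"w6",(100,300,200,450),3)
for q,z in (("deep_tin",.08),("shallow_tin",.11)):
  print(q,[(d["centre"],d["score"],at(s,*d["centre"],z)) for d in r.find_in(s,q)])
```

```text
[ 0.46082218 -0.28123442  0.27273071] [9.99592743e-01 2.83807579e-02 9.81514773e-04 2.81374287e-03]
deep_tin [([174.6, 317.8], 0.92, array([ 0.45606306, -0.27871456,  0.08      ]))]
shallow_tin [([208.6, 321.6], 0.88, array([ 0.46218377, -0.30907765,  0.11      ]))]
```

View pics/w6.png

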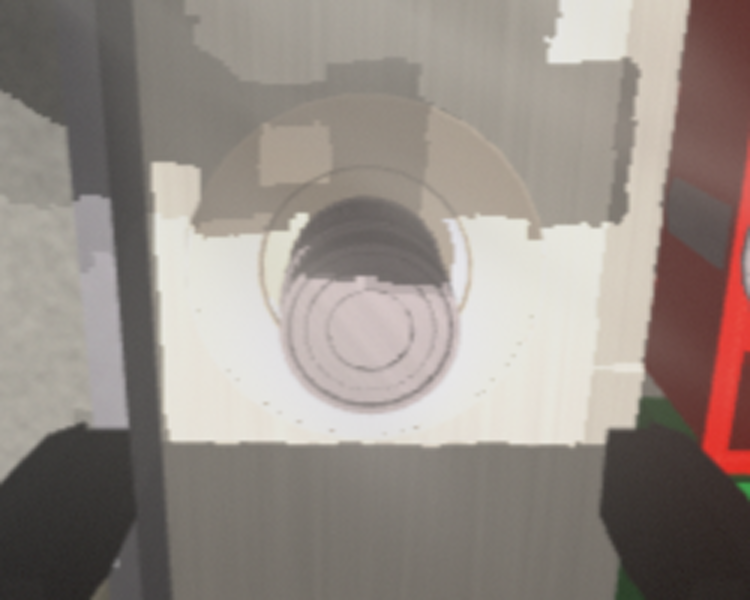

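The stack is concentric: the shallow tin's top is at about (208,322), on the deep tin, inside the plate ring. Next is the lid.

{"fn": "move_arm", "kwargs": {
  "targets": [
    [[0, 0, 0, 0.014, 0.044, 0, 1], [0, 0, 0, 0.014, 0.044, 0, 1], [0, 0, 0, 0.014, 0.044, 0, 1], [0, 0, 0, 0.014, 0.044, 0, 1], [0, 0, 0, 0.014, 0.044, 0, 1]]
  ]
}}

```text
clock: 18.65
tool_pos: [0.526, -0.0631, 0.2659]
eef_rot: [1.0, 0.022, -0.007, 0.004]
contact_force: [0.6, -0.3, -0.2]
opening: 0.999
```

{"fn": "move_arm", "kwargs": {
  "targets": [
    [[0, 0, 0, 0.014, 0.044, 0, 1], [0, 0, 0, 0.014, 0.044, 0, 1], [0, 0, 0, 0.014, 0.044, 0, 1], [0, 0, 0, 0.014, 0.044, 0, 1], [0, 0, 0, 0.014, 0.044, -0.01, 1]]
  ]
}}

```text
clock: 19.15
tool_pos: [0.5978, 0.1598, 0.2519]
eef_rot: [1.0, 0.02, -0.01, 0.007]
contact_force: [0.6, 0.2, 0.2]
opening: 0.997
```

{"fn": "move_arm", "kwargs": {
  "targets": [
    [[0, 0, 0, 0.012, 0.044, -0.02, 1], [0, 0, 0, 0.012, 0.044, -0.02, 1], [0, 0, 0, 0, 0, -0.02, 1], [0, 0, 0, 0, 0, 0, 1]]
  ]
}}

```text
clock: 19.55
tool_pos: [0.6211, 0.2543, 0.1847]
eef_rot: [1.0, 0.024, -0.013, 0.008]
contact_force: [-0.4, -1.3, -0.2]
opening: 0.999
```

Run:
```python
from h import *
st=r.get_state(); print(st["tool_pos"],st["eef_rot"])
s=r.snapshot("wrist"); save(s,"w7")
for q,z in (("jar_lid",.022),):
  print(q,[(d["centre"],d["score"],at(s,*d["centre"],z)) for d in r.find_in(s,q)])
```

```text
[0.62108736 0.25426339 0.18471134] [ 0.99960397  0.02367739 -0.0131123   0.00770435]
jar_lid [([185.2, 338.4], 0.78, array([0.63413329, 0.25203265, 0.022     ]))]
```

{"fn": "move_arm", "kwargs": {
  "targets": [
    [[0.016, -0.026, 0, 0.009, -0.004, -0.02, 1], [0, 0, 0, 0, 0, -0.035, 1], [0, 0, 0, 0, 0, -0.035, 1], [0, 0, 0, 0, 0, -0.03, 1], [0, 0, 0, 0, 0, 0, 1]]
  ]
}}

```text
clock: 20.15
tool_pos: [0.6384, 0.2435, 0.0735]
eef_rot: [1.0, 0.018, 0.009, -0.002]
contact_force: [-0.1, -0.8, 0.9]
opening: 1.005
```

Run:
```python
from h import *
st=r.get_state(); print(st["tool_pos"],st["eef_rot"])
s=r.snapshot("wrist"); save(s,"w8")
for q,z in (("jar_lid",.022),):
  print(q,[(d["centre"],d["score"],at(s,*d["centre"],z)) for d in r.find_in(s,q)])
```

```text
[0.63841059 0.24348246 0.07347595] [ 0.99979377  0.01778635  0.00948617 -0.00246407]
jar_lid [([214.3, 313.6], 0.76, array([0.63339407, 0.25285895, 0.022     ]))]
```

{"fn": "move_arm", "kwargs": {
  "targets": [
    [[-0.005, 0.018, 0, -0.006, 0.008, -0.01, 1], [0, 0, 0, 0, 0, -0.02, 1], [0, 0, 0, 0, 0, -0.015, 1], [0, 0, 0, 0, 0, 0, 1]]
  ]
}}

```text
clock: 20.65
tool_pos: [0.6381, 0.2559, 0.0357]
eef_rot: [1.0, 0.017, 0.007, -0.004]
contact_force: [-1.4, -0.5, 0.2]
opening: 0.999
```

{"fn": "move_arm", "kwargs": {
  "targets": [
    [[-0.008, 0.013, 0, -0.005, -0.004, -0.008, 1], [0, 0, 0, 0, 0, -0.008, 1], [0, 0, 0, 0, 0, 0, 1]]
  ]
}}

```text
clock: 20.95
tool_pos: [0.6324, 0.2515, 0.0179]
eef_rot: [1.0, 0.017, 0.0, 0.0]
contact_force: [0.2, 0.6, 0.4]
opening: 1.0
```

{"fn": "move_arm", "kwargs": {
  "targets": [
    [[0, 0, 0, 0, 0, 0, 0.6], [0, 0, 0, 0, 0, 0, 0.6], [0, 0, 0, 0, 0, 0, 0.6], [0, 0, 0, 0, 0, 0, 0.6]]
  ]
}}

```text
clock: 21.35
tool_pos: [0.633, 0.2516, 0.0186]
eef_rot: [1.0, 0.017, 0.001, -0.0]
contact_force: [-0.3, 0.1, -0.5]
opening: 0.707
```

{"fn": "move_arm", "kwargs": {
  "targets": [
    [[0, 0, 0, 0, 0, 0.02, 0.6], [0, 0, 0, 0, 0, 0.045, 0.6], [0, 0, 0, 0, 0, 0.05, 0.6], [0, 0, 0, 0, 0, 0.05, 0.6], [0, 0, 0, 0, 0, 0.05, 0.6]]
  ]
}}

```text
clock: 21.85
tool_pos: [0.6277, 0.249, 0.2343]
eef_rot: [1.0, 0.018, -0.005, 0.002]
contact_force: [0.2, 0.4, -0.6]
opening: 0.71
```

{"fn": "move_arm", "kwargs": {
  "targets": [
    [[0, 0, 0, -0.012, -0.03, 0, 0.6], [0, 0, 0, -0.013, -0.043, 0, 0.6], [0, 0, 0, -0.013, -0.043, 0, 0.6], [0, 0, 0, -0.013, -0.043, 0, 0.6], [0, 0, 0, -0.013, -0.043, 0, 0.6]]
  ]
}}

```text
clock: 22.35
tool_pos: [0.5656, 0.0553, 0.2548]
eef_rot: [1.0, 0.024, 0.01, -0.007]
contact_force: [0.9, -0.4, -0.6]
opening: 0.71
```

{"fn": "move_arm", "kwargs": {
  "targets": [
    [[0, 0, 0, -0.013, -0.043, 0, 0.6], [0, 0, 0, -0.013, -0.043, 0, 0.6], [0, 0, 0, -0.013, -0.043, 0, 0.6], [0, 0, 0, -0.013, -0.043, 0, 0.6], [0, 0, 0, -0.013, -0.043, 0, 0.6]]
  ]
}}

```text
clock: 22.85
tool_pos: [0.4975, -0.1675, 0.2638]
eef_rot: [1.0, 0.026, 0.015, -0.004]
contact_force: [0.4, -0.1, -0.9]
opening: 0.71
```

{"fn": "move_arm", "kwargs": {
  "targets": [
    [[0, 0, 0, -0.013, -0.043, 0, 0.6], [0, 0, 0, -0.013, -0.043, 0, 0.6], [0, 0, 0, -0.005, -0.03, 0, 0.6], [0, 0, 0, 0, 0, 0, 0.6]]
  ]
}}

```text
clock: 23.25
tool_pos: [0.4611, -0.2962, 0.2698]
eef_rot: [1.0, 0.02, 0.017, 0.001]
contact_force: [0.5, 0.1, -0.3]
opening: 0.711
```

Run:
```python
from h import *
st=r.get_state(); p=st["tool_pos"];print(p,st["eef_rot"])
s=r.snapshot("wrist"); save(s,"w9")
for q,z in (("jar_lid",p[2]+.005),("shallow_tin",.105),("plate",.04)):
  print(q,[(d["centre"],d["score"],at(s,*d["centre"],z)) for d in r.find_in(s,q)])
```

```text
[ 0.46108389 -0.29621195  0.26977677] [0.99965004 0.02036303 0.01684535 0.00117808]
jar_lid [([106.7, 443.1], 0.61, array([ 0.51015918, -0.21379698,  0.27477677])), ([262.0, 322.8], 0.6, array([ 0.46126397, -0.29114543,  0.27477677])), ([161.9, 311.5], 0.48, array([ 0.45398927, -0.23989597,  0.27477677]))]
shallow_tin [([190.0, 315.3], 0.63, array([ 0.45972564, -0.30319148,  0.105     ]))]
plate [([149.9, 311.7], 0.89, array([ 0.45484595, -0.27045493,  0.04      ]))]
```

{"fn": "move_arm", "kwargs": {
  "targets": [
    [[0, 0.033, 0, 0.001, -0.013, -0.01, 0.6], [0, 0, 0, 0, 0, -0.03, 0.6], [0, 0, 0, 0, 0, -0.03, 0.6], [0, 0, 0, 0, 0, -0.03, 0.6], [0, 0, 0, 0, 0, 0, 0.6]]
  ]
}}

```text
clock: 23.95
tool_pos: [0.4707, -0.2918, 0.1711]
eef_rot: [0.999, 0.035, 0.004, -0.002]
contact_force: [0.3, -0.3, -0.4]
opening: 0.715
```

{"fn": "move_arm", "kwargs": {
  "targets": [
    [[-0.004, 0.008, 0, -0.008, -0.016, 0, 0.6], [0, 0, 0, 0, 0, -0.012, 0.6], [0, 0, 0, 0, 0, -0.012, 0.6], [0, 0, 0, 0, 0, 0, 0.6]]
  ]
}}

```text
clock: 24.35
tool_pos: [0.4653, -0.3077, 0.1497]
eef_rot: [0.999, 0.037, 0.003, 0.002]
contact_force: [0.9, -0.6, -0.2]
opening: 0.715
```

{"fn": "move_arm", "kwargs": {
  "targets": [
    [[0, 0.006, 0, -0.002, -0.001, -0.008, 0.6], [0, 0, 0, 0, 0, -0.008, 0.6], [0, 0, 0, 0, 0, 0, 0.6]]
  ]
}}

```text
clock: 24.65
tool_pos: [0.4638, -0.3088, 0.1331]
eef_rot: [0.999, 0.037, 0.0, 0.002]
contact_force: [-0.6, 0.6, 0.1]
opening: 0.71
```

Run:
```python
from h import *
st=r.get_state(); p=st["tool_pos"];print(p,st["eef_rot"],st["contact_force"])
s=r.snapshot("wrist"); save(s,"w10")
```

```text
[ 0.46375111 -0.30881208  0.13313254] [9.99316015e-01 3.69342232e-02 4.74218560e-04 1.77187948e-03] [-0.6018713   0.58095904  0.09894299]
```

View pics/w10.png

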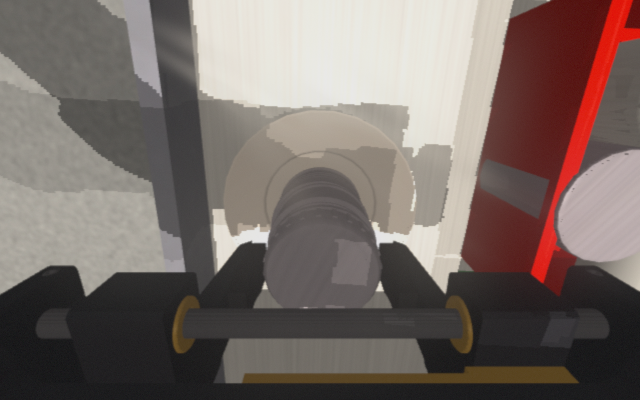

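The lid is centred over the stack (columns 264–380, stack centre about 321). I'll lower it onto the shallow tin.

{"fn": "move_arm", "kwargs": {
  "targets": [
    [[0, 0, 0, -0.001, 0, -0.003, 0.6], [0, 0, 0, 0, 0, -0.002, 0.6], [0, 0, 0, 0, 0, 0, 0.6]]
  ]
}}

```text
clock: 25.0
tool_pos: [0.4633, -0.3088, 0.1285]
eef_rot: [0.999, 0.037, 0.001, 0.002]
contact_force: [-0.2, -0.1, -0.3]
opening: 0.71
```

{"fn": "move_arm", "kwargs": {
  "targets": [
    [[0, 0, 0, 0, 0, -0.0015, 0.6], [0, 0, 0, 0, 0, 0, 0.6]]
  ]
}}

```text
clock: 25.2
tool_pos: [0.4634, -0.3088, 0.1271]
eef_rot: [0.999, 0.037, 0.001, 0.002]
contact_force: [0.3, -0.2, -0.3]
opening: 0.708
```

{"fn": "move_arm", "kwargs": {
  "targets": [
    [[0, 0, 0, 0, 0, -0.0015, 0.6], [0, 0, 0, 0, 0, 0, 0.6]]
  ]
}}

```text
clock: 25.4
tool_pos: [0.4635, -0.3089, 0.1256]
eef_rot: [0.999, 0.037, 0.001, 0.002]
contact_force: [0.3, -1.2, 0.5]
opening: 0.708
```

{"fn": "move_arm", "kwargs": {
  "targets": [
    [[0, 0, 0, 0, 0, -0.001, 0.6], [0, 0, 0, 0, 0, 0, 0.6]]
  ]
}}

```text
clock: 25.6
tool_pos: [0.4635, -0.3089, 0.1245]
eef_rot: [0.999, 0.037, 0.001, 0.002]
contact_force: [-0.5, -0.1, -0.7]
opening: 0.709
```

{"fn": "move_arm", "kwargs": {
  "targets": [
    [[0, 0, 0, 0, 0, -0.001, 0.6], [0, 0, 0, 0, 0, 0, 0.6]]
  ]
}}

```text
clock: 25.8
tool_pos: [0.4638, -0.309, 0.1245]
eef_rot: [0.999, 0.037, 0.002, 0.003]
contact_force: [-0.2, 0.2, -0.7]
opening: 0.71
```

{"fn": "move_arm", "kwargs": {
  "targets": [
    [[0, 0, 0, 0, 0, 0, 0.85], [0, 0, 0, 0, 0, 0, 1], [0, 0, 0, 0, 0, 0, 1], [0, 0, 0, 0, 0, 0, 1], [0, 0, 0, 0, 0, 0.01, 1]]
  ]
}}

```text
clock: 26.3
tool_pos: [0.463, -0.3087, 0.1337]
eef_rot: [0.999, 0.037, 0.001, 0.002]
contact_force: [0.4, 0.3, -0.8]
opening: 0.999
```

{"fn": "move_arm", "kwargs": {
  "targets": [
    [[0, 0, 0, 0, 0, 0.02, 1], [0, 0, 0, 0, 0, 0.045, 1], [0, 0, 0, 0, 0, 0.045, 1], [0, 0, 0, 0, 0.02, 0.03, 1], [0, 0, 0, 0, 0.04, 0.0, 1]]
  ]
}}

```text
clock: 26.8
tool_pos: [0.4621, -0.252, 0.2811]
eef_rot: [0.999, 0.032, 0.001, 0.003]
contact_force: [1.3, 1.3, -0.6]
opening: 0.998
```

Run:
```python
from h import *
st=r.get_state(); p=st["tool_pos"];print(p,st["eef_rot"])
s=r.snapshot("wrist")
for q,z in (("jar_lid",.128),("shallow_tin",.105),("tray_handle",.105)):
  print(q,[(np.round(d["centre"]),d["score"],at(s,*d["centre"],z)) for d in r.find_in(s,q)])
f=s["frame"]; g=r.snapshot("top"); 
for q,z in (("jar_lid",.128),("tray_handle",.105)):
  print(q,[(np.round(d["centre"]),d["score"],at(g,*d["centre"],z)) for d in r.find_in(g,q)])
a=cv2.resize(f[90:330,180:520],(510,360)); b=cv2.resize(g["frame"][105:305,345:525],(324,360))[:,:290]
cv2.imwrite("pics/w11.png",np.hstack([a,b])[:,:,::-1])
```

```text
[ 0.46212375 -0.25197127  0.28109872] [0.99947024 0.03241951 0.00126644 0.00256998]
jar_lid [(array([233., 322.]), 0.56, array([ 0.46595649, -0.30440106,  0.128     ]))]
shallow_tin [(array([206., 318.]), 0.76, array([ 0.45996498, -0.2816557 ,  0.105     ]))]
tray_handle [(array([147., 417.]), 0.86, array([ 0.56072208, -0.2081594 ,  0.105     ])), (array([195., 320.]), 0.52, array([ 0.46082952, -0.26826033,  0.105     ]))]
jar_lid []
tray_handle [(array([186., 405.]), 0.97, array([ 0.59995466, -0.20636998,  0.105     ])), (array([121., 336.]), 0.28, array([ 0.76410085, -0.03325955,  0.105     ]))]
```

View pics/w11.png

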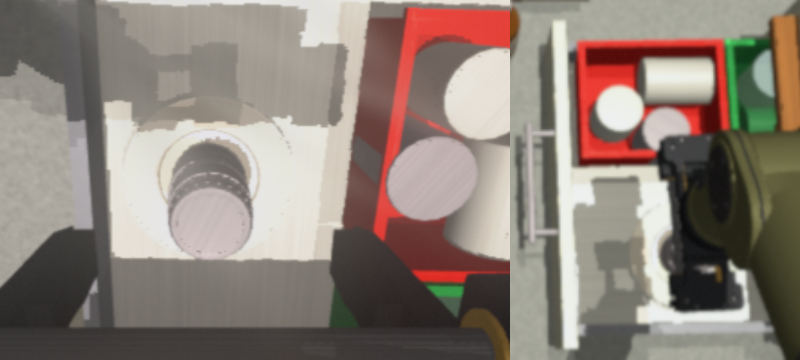

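All three are stacked concentrically on the plate, seen in the left half of the view, and the tray hasn't moved. Now I'll go round to the front of the handle with the fingers shut and tilted toward the cabinet.

{"fn": "move_arm", "kwargs": {
  "targets": [
    [[0, 0, 0, 0.015, 0.045, 0, 1], [0, 0, 0, 0.015, 0.045, 0, 0.5], [0, 0, 0, 0.015, 0.045, 0, 0], [0, 0, 0, 0.015, 0.045, 0, 0], [-0.1, 0, 0, 0.015, 0.045, 0, 0]]
  ]
}}

```text
clock: 27.65
tool_pos: [0.5326, -0.0404, 0.2718]
eef_rot: [0.998, 0.015, -0.009, 0.052]
contact_force: [1.6, -0.9, -0.6]
opening: 0.659
```

{"fn": "move_arm", "kwargs": {
  "targets": [
    [[-0.12, 0, 0, 0.01, 0.045, -0.02, 0], [-0.12, 0, 0, 0, 0, -0.03, 0], [-0.11, 0, 0, 0, 0, -0.03, 0], [0, 0, 0, 0, 0, -0.03, 0], [0, 0, 0, 0, 0, 0, 0]]
  ]
}}

```text
clock: 28.15
tool_pos: [0.5475, 0.0131, 0.159]
eef_rot: [0.975, 0.02, -0.006, 0.222]
contact_force: [-0.6, -0.2, 0.4]
opening: 0.205
```

{"fn": "move_arm", "kwargs": {
  "targets": [
    [[0, 0, 0, 0, 0, -0.03, 0], [0, 0, 0, 0, 0, -0.025, 0], [0, 0, 0, 0, -0.005, -0.01, 0], [0, 0, 0, 0, 0, 0, 0]]
  ]
}}

```text
clock: 28.55
tool_pos: [0.5506, 0.0044, 0.0948]
eef_rot: [0.975, 0.016, -0.005, 0.223]
contact_force: [-0.9, -1.2, 0.7]
opening: 0.0
```

Run:
```python
from h import *
st=r.get_state(); p=st["tool_pos"];print(p,st["eef_rot"],st["q"].round(2))
g=r.snapshot("top"); cv2.imwrite("pics/t2.png",g["frame"][:,:,::-1])
print([(np.round(d["centre"]),d["score"],at(g,*d["centre"],.105)) for d in r.find_in(g,"tray_handle")])
```

```text
[0.55057318 0.00436555 0.09484509] [ 0.97478998  0.01593046 -0.00488471  0.22250137] [-0.16  0.91 -0.3   1.86  0.94  0.85 -1.14]
[(array([196., 421.]), 0.55, array([ 0.57739714, -0.24576249,  0.105     ]))]
```

{"fn": "move_arm", "kwargs": {
  "targets": [
    [[0, 0, 0, -0.001, -0.02, -0.001, 0], [0, 0, 0, 0, -0.02, 0, 0], [0, 0, 0, 0, -0.01, 0, 0], [0, 0, 0, 0, 0, 0, 0]]
  ]
}}

```text
clock: 29.05
tool_pos: [0.5517, -0.051, 0.099]
eef_rot: [0.975, 0.014, -0.001, 0.222]
contact_force: [0.8, -0.2, -0.5]
opening: 0.007
```

{"fn": "move_arm", "kwargs": {
  "targets": [
    [[0, 0, 0, 0, -0.004, 0, 0], [0, 0, 0, 0, -0.004, 0, 0], [0, 0, 0, 0, -0.004, 0, 0], [0, 0, 0, 0, -0.004, 0, 0], [0, 0, 0, 0, -0.004, 0, 0]]
  ]
}}

```text
clock: 29.55
tool_pos: [0.5523, -0.0701, 0.099]
eef_rot: [0.975, 0.015, -0.0, 0.22]
contact_force: [-1.1, 2.1, 0.9]
opening: 0.004
```

{"fn": "move_arm", "kwargs": {
  "targets": [
    [[0, 0, 0, 0, 0.003, -0.003, 0], [0, 0, 0, 0, 0, -0.003, 0], [0, 0, 0, 0, -0.003, 0, 0], [0, 0, 0, 0, -0.004, 0, 0], [0, 0, 0, 0, -0.005, 0, 0]]
  ]
}}

```text
clock: 30.05
tool_pos: [0.5525, -0.0772, 0.0918]
eef_rot: [0.976, 0.016, -0.0, 0.219]
contact_force: [0.2, 4.3, 0.8]
opening: 0.006
```

{"fn": "move_arm", "kwargs": {
  "targets": [
    [[0, 0, 0, 0, -0.006, 0, 0], [0, 0, 0, 0, -0.006, 0, 0], [0, 0, 0, 0, -0.006, 0, 0], [0, 0, 0, 0, -0.006, 0, 0], [0, 0, 0, 0, -0.006, 0, 0]]
  ]
}}

```text
clock: 30.55
tool_pos: [0.5537, -0.1068, 0.0917]
eef_rot: [0.976, 0.018, 0.002, 0.216]
contact_force: [0.8, 3.5, 0.0]
opening: 0.005
```

Run:
```python
from h import *
g=r.snapshot("top")
for q,z in (("jar_lid",.13),("shallow_tin",.105),("plate",.04)): print(q,[(np.round(d["centre"]),round(d["score"],2),at(g,*d["centre"],z).round(3)) for d in r.find_in(g,q)])
```

```text
jar_lid [(array([241., 465.]), 0.73, array([ 0.466, -0.345,  0.13 ])), (array([162., 162.]), 0.44, array([0.639, 0.385, 0.13 ]))]
shallow_tin [(array([305., 228.]), 0.91, array([0.303, 0.21 , 0.105])), (array([164., 274.]), 0.57, array([0.647, 0.116, 0.105])), (array([245., 448.]), 0.55, array([ 0.458, -0.31 ,  0.105]))]
plate [(array([252., 443.]), 0.98, array([ 0.448, -0.313,  0.04 ]))]
```

{"fn": "move_arm", "kwargs": {
  "targets": [
    [[0, 0, 0, 0, -0.006, 0, 0], [0, 0, 0, 0, -0.007, 0, 0], [0, 0, 0, 0, -0.007, 0, 0], [0, 0, 0, 0, -0.007, 0, 0], [0, 0, 0, 0, -0.007, 0, 0]]
  ]
}}

```text
clock: 31.25
tool_pos: [0.5543, -0.1397, 0.0915]
eef_rot: [0.976, 0.019, 0.002, 0.215]
contact_force: [1.5, 3.6, 0.4]
opening: 0.004
```

{"fn": "move_arm", "kwargs": {
  "targets": [
    [[0, 0, 0, 0, -0.007, 0, 0], [0, 0, 0, 0, -0.007, 0, 0], [0, 0, 0, 0, -0.007, 0, 0], [0, 0, 0, 0, -0.007, 0, 0], [0, 0, 0, 0, -0.007, 0, 0]]
  ]
}}

```text
clock: 31.75
tool_pos: [0.5558, -0.1774, 0.0915]
eef_rot: [0.977, 0.019, 0.004, 0.214]
contact_force: [2.3, 2.9, -0.6]
opening: 0.001
```

{"fn": "move_arm", "kwargs": {
  "targets": [
    [[0, 0, 0, 0, -0.007, 0, 0], [0, 0, 0, 0, -0.007, 0, 0], [0, 0, 0, 0, -0.007, 0, 0], [0, 0, 0, 0, -0.007, 0, 0], [0, 0, 0, 0, -0.007, 0, 0]]
  ]
}}

```text
clock: 32.25
tool_pos: [0.5567, -0.2149, 0.0914]
eef_rot: [0.977, 0.02, 0.005, 0.213]
contact_force: [2.0, 2.8, -1.0]
opening: 0.007
```

{"fn": "move_arm", "kwargs": {
  "targets": [
    [[-0.004, 0, 0, 0, -0.007, 0, 0], [-0.004, 0, 0, 0, -0.007, 0, 0], [-0.004, 0, 0, 0, -0.007, 0, 0], [-0.004, 0, 0, 0, -0.007, 0, 0], [-0.004, 0, 0, 0, -0.007, 0, 0]]
  ]
}}

```text
clock: 32.75
tool_pos: [0.5568, -0.2524, 0.091]
eef_rot: [0.975, 0.02, 0.004, 0.223]
contact_force: [3.1, 3.3, -0.9]
opening: 0.005
```

{"fn": "move_arm", "kwargs": {
  "targets": [
    [[0, 0, 0, 0, -0.007, 0, 0], [0, 0, 0, 0, -0.007, 0, 0], [0, 0, 0, 0, -0.007, 0, 0], [0, 0, 0, 0, -0.007, 0, 0], [0, 0, 0, 0, -0.007, 0, 0]]
  ]
}}

```text
clock: 33.25
tool_pos: [0.5563, -0.29, 0.0907]
eef_rot: [0.975, 0.021, 0.004, 0.223]
contact_force: [3.2, 3.6, -1.0]
opening: 0.01
```

{"fn": "move_arm", "kwargs": {
  "targets": [
    [[0, 0, 0, 0, -0.006, 0, 0], [0, 0, 0, 0, -0.006, 0, 0], [0, 0, 0, 0, -0.006, 0, 0], [0, 0, 0, 0, -0.006, 0, 0], [0, 0, 0, 0, -0.006, 0, 0]]
  ]
}}

```text
clock: 33.75
tool_pos: [0.5557, -0.323, 0.0905]
eef_rot: [0.975, 0.02, 0.003, 0.223]
contact_force: [2.9, 3.2, -0.9]
opening: 0.004
```

{"fn": "move_arm", "kwargs": {
  "targets": [
    [[0, 0, 0, 0, -0.005, 0, 0], [0, 0, 0, 0, -0.005, 0, 0], [0, 0, 0, 0, -0.004, 0, 0], [0, 0, 0, 0, -0.004, 0, 0], [0, 0, 0, 0, -0.003, 0, 0]]
  ]
}}

```text
clock: 34.25
tool_pos: [0.5546, -0.3468, 0.0904]
eef_rot: [0.974, 0.02, 0.003, 0.224]
contact_force: [2.4, 2.3, -0.9]
opening: 0.006
```

{"fn": "move_arm", "kwargs": {
  "targets": [
    [[0, 0, 0, 0, -0.003, 0, 0], [0, 0, 0, 0, -0.003, 0, 0], [0, 0, 0, 0, -0.003, 0, 0], [0, 0, 0, 0, -0.003, 0, 0]]
  ]
}}

```text
clock: 34.65
tool_pos: [0.5548, -0.3593, 0.0904]
eef_rot: [0.975, 0.02, 0.003, 0.223]
contact_force: [2.6, 2.7, -0.7]
opening: 0.007
```

{"fn": "move_arm", "kwargs": {
  "targets": [
    [[0, 0, 0, 0, -0.003, 0, 0], [0, 0, 0, 0, -0.002, 0, 0]]
  ]
}}

```text
clock: 34.85
tool_pos: [0.5546, -0.365, 0.0904]
eef_rot: [0.975, 0.02, 0.003, 0.223]
contact_force: [2.3, 2.7, -0.4]
opening: 0.008
```

{"fn": "move_arm", "kwargs": {
  "targets": [
    [[0, 0, 0, 0, -0.002, 0, 0], [0, 0, 0, 0, -0.002, 0, 0]]
  ]
}}

```text
clock: 35.05
tool_pos: [0.5545, -0.3693, 0.0904]
eef_rot: [0.975, 0.02, 0.002, 0.223]
contact_force: [2.1, 3.3, -0.9]
opening: 0.005
```

Run:
```python
from h import *
st=r.get_state(); print(st["tool_pos"],st["contact_force"])
g=r.snapshot("top"); cv2.imwrite("pics/t3.png",g["frame"][:,:,::-1])
for q,z in (("tray_handle",.105),("cabinet",.216)): print(q,[(np.round(d["centre"]),round(d["score"],2),at(g,*d["centre"],z).round(3)) for d in r.find_in(g,q)])
# profile along columns to find front edge & board edge
for row in (150,260,275): print(row,[(c,g["frame"][row,c].tolist()) for c in range(455,522,2)])
```

```text
[ 0.55445744 -0.36931997  0.09038568] [ 2.13745507  3.27550608 -0.8980536 ]
tray_handle [(array([153., 484.]), 0.87, array([ 0.689, -0.403,  0.105]))]
cabinet []
150 [(455, [168, 170, 157]), (457, [168, 169, 156]), (459, [171, 171, 159]), (461, [170, 170, 158]), (463, [149, 150, 139]), (465, [95, 95, 89]), (467, [91, 92, 86]), (469, [85, 87, 80]), (471, [78, 79, 74]), (473, [79, 79, 73]), (475, [86, 84, 73]), (477, [86, 84, 72]), (479, [85, 83, 72]), (481, [85, 84, 72]), (483, [86, 85, 72]), (485, [86, 84, 73]), (487, [88, 86, 73]), (489, [110, 107, 92]), (491, [84, 74, 58]), (493, [103, 67, 36]), (495, [179, 117, 62]), (497, [193, 126, 66]), (499, [192, 126, 67]), (501, [184, 121, 63]), (503, [184, 120, 63]), (505, [167, 110, 59]), (507, [97, 68, 39]), (509, [95, 82, 67]), (511, [98, 94, 86]), (513, [190, 186, 171]), (515, [234, 237, 233]), (517, [235, 238, 235]), (519, [235, 238, 236]), (521, [235, 238, 235])]
260 [(455, [92, 88, 57]), (457, [94, 91, 57]), (459, [89, 86, 55]), (461, [71, 69, 44]), (463, [73, 71, 46]), (465, [73, 73, 46]), (467, [75, 74, 45]), (469, [77, 75, 47]), (
[... 569 characters left out ...]
, 55]), (457, [89, 88, 56]), (459, [88, 87, 55]), (461, [85, 83, 53]), (463, [83, 82, 52]), (465, [82, 80, 51]), (467, [83, 81, 52]), (469, [83, 80, 51]), (471, [82, 80, 51]), (473, [82, 81, 52]), (475, [81, 80, 51]), (477, [80, 79, 50]), (479, [75, 74, 47]), (481, [69, 67, 42]), (483, [60, 59, 37]), (485, [51, 50, 32]), (487, [51, 51, 31]), (489, [53, 52, 33]), (491, [55, 55, 34]), (493, [58, 56, 35]), (495, [59, 58, 37]), (497, [52, 52, 32]), (499, [44, 44, 27]), (501, [42, 42, 26]), (503, [57, 56, 34]), (505, [85, 83, 52]), (507, [93, 89, 56]), (509, [94, 90, 58]), (511, [84, 81, 54]), (513, [62, 60, 46]), (515, [88, 85, 55]), (517, [93, 89, 56]), (519, [92, 88, 57]), (521, [86, 82, 69])]
```

{"fn": "move_arm", "kwargs": {
  "targets": [
    [[0, 0, 0, 0, -0.002, 0, 0], [0, 0, 0, 0, -0.002, 0, 0]]
  ]
}}

```text
clock: 35.4
tool_pos: [0.5538, -0.372, 0.0901]
eef_rot: [0.975, 0.02, 0.002, 0.223]
contact_force: [-0.1, 8.1, 3.4]
opening: 0.003
```

{"fn": "move_arm", "kwargs": {
  "targets": [
    [[0, 0, 0, 0, -0.002, 0, 0], [0, 0, 0, 0, -0.002, 0, 0]]
  ]
}}

```text
clock: 35.6
tool_pos: [0.5537, -0.3724, 0.0893]
eef_rot: [0.975, 0.021, 0.002, 0.22]
contact_force: [0.3, 7.4, 0.9]
opening: 0.006
```

{"fn": "move_arm", "kwargs": {
  "targets": [
    [[0, 0, 0, 0, -0.004, 0, 0], [0, 0, 0, 0, -0.004, 0, 0], [0, 0, 0, 0, -0.004, 0, 0]]
  ]
}}

```text
clock: 35.9
tool_pos: [0.554, -0.3734, 0.087]
eef_rot: [0.977, 0.025, 0.002, 0.212]
contact_force: [0.1, 10.2, 3.1]
opening: 0.003
```

{"fn": "move_arm", "kwargs": {
  "targets": [
    [[0, 0, 0, 0, 0.01, 0, 0], [0, 0, 0, 0, 0.03, 0, 0], [0, 0, 0, 0, 0.04, 0, 0], [0, 0, 0, 0, 0.04, 0.02, 0], [0, 0, 0, 0, 0.03, 0.04, 0]]
  ]
}}

```text
clock: 36.4
tool_pos: [0.5431, -0.2317, 0.1459]
eef_rot: [0.975, 0.017, -0.009, 0.22]
contact_force: [1.2, -0.3, -0.4]
opening: 0.004
```

{"fn": "move_arm", "kwargs": {
  "targets": [
    [[0, 0, 0, -0.02, 0.03, 0.03, 0], [0, 0, 0, -0.03, 0.03, 0.02, 0], [0, 0, 0, -0.03, 0.03, 0, 0], [0, 0, 0, -0.03, 0.03, 0, 0], [0, 0, 0, -0.03, 0.03, 0, 0]]
  ]
}}

```text
clock: 36.9
tool_pos: [0.4022, -0.0819, 0.2045]
eef_rot: [0.974, 0.011, -0.003, 0.226]
contact_force: [0.2, 1.3, -0.5]
opening: 0.007
```

Run:
```python
from h import *
st=r.get_state(); print(st["tool_pos"],st["contact_force"])
g=r.snapshot("top"); c=r.snapshot("scene")
for s in (g,c):
  for q,z in (("tray_handle",.1),("jar_lid",.12),("shallow_tin",.1),("deep_tin",.06),("plate",.04),("can",.06),("cup",.06),("bottle",.08),("clip",.02)): print(q,[(np.round(d["centre"]).tolist(),round(d["score"],2),at(s,*d["centre"],z).round(3).tolist()) for d in r.find_in(s,q)])
f=g["frame"].astype(int)
for row in (190,205,230): print(row,[(k,int(f[row,k].sum())) for k in range(455,512)])
# expected px of handle home and current candidates
for y in (-.375,-.38,-.385,-.39,-.395): print(y,px(g,(.56,y,.1055)))
```

```text
[ 0.40224885 -0.08187112  0.20453647] [ 0.22721384  1.34941706 -0.51621405]
tray_handle [([122.0, 337.0], 0.29, [0.763, -0.038, 0.1])]
jar_lid []
shallow_tin [([303.0, 227.0], 0.72, [0.308, 0.214, 0.1]), ([230.0, 320.0], 0.55, [0.488, 0.0, 0.1])]
deep_tin []
plate []
can [([160.0, 162.0], 0.64, [0.663, 0.408, 0.06])]
cup [([165.0, 272.0], 0.86, [0.656, 0.126, 0.06]), ([197.0, 559.0], 0.5, [0.593, -0.607, 0.06])]
bottle [([122.0, 339.0], 0.63, [0.769, -0.041, 0.08]), ([198.0, 559.0], 0.45, [0.585, -0.597, 0.08])]
clip [([243.0, 221.0], 0.72, [0.456, 0.253, 0.02])]
tray_handle [([137.0, 252.0], 0.62, [0.594, -0.387, 0.1])]
jar_lid []
shallow_tin [([251.0, 430.0], 0.88, [0.368, 0.274, 0.1]), ([207.0, 373.0], 0.87, [0.413, 0.07, 0.1]), ([221.0, 338.0], 0.65, [0.528, 0.065, 0.1])]
deep_tin []
plate [([110.0, 272.0], 0.61, [0.442, -0.566, 0.04])]
can [([350.0, 366.0], 0.55, [0.648, 0.402, 0.06])]
cup [([258.0, 309.0], 0.69, [0.644, 0.112, 0.06])]
bottle [([238.0, 240.0], 0.62, [0.786, -0.03, 0.08]), ([351.0, 368.0], 0.49, [0.653, 0.412, 0.08])]
clip [([282.0, 394.0], 0.69, [0.469, 0.27, 0.
[... 1727 characters left out ...]
83, 423), (484, 420), (485, 393), (486, 332), (487, 260), (488, 238), (489, 239), (490, 239), (491, 238), (492, 242), (493, 240), (494, 245), (495, 243), (496, 247), (497, 231), (498, 162), (499, 147), (500, 226), (501, 316), (502, 356), (503, 355), (504, 350), (505, 364), (506, 375), (507, 382), (508, 381), (509, 374), (510, 368), (511, 362)]
-0.375 (np.float64(203.91156700965382), np.float64(473.82120214659346))
-0.38 (np.float64(203.96510264591416), np.float64(475.86321869334614))
-0.385 (np.float64(204.01863659548937), np.float64(477.9051709046541))
-0.39 (np.float64(204.07216885845915), np.float64(479.94705878355785))
-0.395 (np.float64(204.1256994349032), np.float64(481.9888823330976))
```

The bar measures y ≈ -0.385, which is the predicted home position, and the bystanders are unmoved. I'll check the stack by looking through the gap with the wrist camera.

{"fn": "move_arm", "kwargs": {
  "targets": [
    [[-0.12, 0, 0, 0.015, 0, 0, 1], [-0.12, 0, 0, 0.015, 0, 0, 1], [-0.12, 0, 0, 0.015, 0, 0, 1], [-0.12, 0, 0, 0.015, 0, 0, 1], [-0.12, 0, 0, 0.01, 0, 0, 1]]
  ]
}}

```text
clock: 38.4
tool_pos: [0.4752, -0.085, 0.2073]
eef_rot: [0.859, 0.006, -0.003, 0.513]
contact_force: [0.0, -1.1, -0.5]
opening: 0.433
```

Run:
```python
from h import *
st=r.get_state(); print(st["tool_pos"],st["eef_rot"])
s=r.snapshot("wrist"); cv2.imwrite("pics/w12.png",s["frame"][::-1,::-1,::-1]); print(np.round(s["T"],2).tolist())
for q in ("jar_lid","shallow_tin","deep_tin"): print(q,[(np.round(d["centre"]).tolist(),round(d["score"],2)) for d in r.find_in(s,q)])
for n,p in dict(lidtop=(.474,-.605,.13),lidfront=(.474,-.574,.12),shal=(.474,-.572,.1),board=(.474,-.409,.16),trayfront=(.474,-.43,.12),left=(.442,-.605,.12),right=(.506,-.605,.12)).items(): print(n,np.round(px(s,p)))
for c in (290,322,350): print(c,s["frame"][150:330:3,c].sum(1).tolist())
```

```text
[ 0.47523982 -0.0849768   0.20728035] [ 0.85854884  0.00555969 -0.00332102  0.5126909 ]
[[1.0, -0.01, -0.0, 0.47], [0.01, 0.17, 0.99, 0.07], [-0.01, -0.98, 0.17, 0.2], [0.0, 0.0, 0.0, 1.0]]
jar_lid [([217.0, 326.0], 0.52)]
shallow_tin [([210.0, 317.0], 0.44)]
deep_tin []
lidtop [221. 320.]
lidfront [215. 320.]
shal [206. 321.]
board [227. 320.]
trayfront [205. 321.]
left [216. 307.]
right [217. 334.]
290 [524, 530, 520, 542, 530, 528, 530, 526, 521, 518, 509, 517, 513, 510, 511, 513, 511, 507, 499, 370, 350, 350, 391, 402, 401, 398, 333, 316, 307, 296, 397, 328, 339, 520, 525, 527, 525, 708, 566, 557, 567, 572, 583, 580, 578, 577, 572, 565, 572, 563, 568, 567, 564, 247, 228, 241, 253, 254, 257, 258]
322 [538, 531, 533, 527, 535, 523, 527, 525, 530, 516, 521, 516, 509, 443, 522, 509, 510, 507, 504, 421, 415, 416, 428, 431, 368, 516, 418, 342, 340, 334, 379, 351, 361, 504, 509, 510, 512, 650, 432, 428, 423, 429, 428, 426, 427, 426, 425, 425, 422, 523, 531, 529, 504, 240, 239, 248, 259, 260, 261, 263]
350 [526, 523, 538, 536, 532, 531, 528, 526, 529, 526, 536, 523, 440, 445, 676, 519, 518, 512, 518, 395, 381, 384, 391, 530, 522, 528, 391, 232, 290, 297, 340, 363, 325, 509, 517, 518, 519, 581, 439, 436, 434, 435, 434, 433, 433, 433, 527, 524, 437, 425, 380, 379, 552, 259, 239, 250, 261, 265, 257, 263]
```

The networks found the lid at (217,326), against a predicted (217,320) for the intact stack behind the shut tray. The shallow tin was at (210,317), just below it. Handing in.

```bash
python3 -c "
from plant import r
print(r.finish_job())"
```

```text
the job is handed in; nothing more can be done
None
```

The three empties are stacked on the plate in the order asked: deep tin, shallow tin, lid. The tray is fully shut, and the job was handed in after about 38.5 s of the 72 s.

**Stacking:** Wrist views after each placement showed the pieces upright and centred to within a few mm. The last two settled at the height I had worked out beforehand.

**Tray:** I pushed it shut by the handle at about 3 N until it hit its stop, where the push read 8–10 N. The bar then measured y ≈ -0.385 m, which matches the worked-out home position.

**Stack after shutting:** Looking through the gap under the cutting board, the networks found the lid within a few pixels of where it should be, and the shallow tin just below it. Their scores were only 0.52 and 0.44. The deep tin was hidden behind the tray front, and I had no picture views left to confirm any of this by eye.

**Leftovers:** The can, cup, clip and bottle were found where they started, within the detector's scatter, and the robot was clear of everything. The only force spike was about 24 N, when the deep tin was pressed briefly onto the plate.

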